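Fold out the crank and run the sample press down

ROBOT

A 6-joint arm with a two-finger parallel gripper is mounted at the origin on the work surface. World frame = base frame: x ahead of the robot, y to its left, z up, the work surface at z = 0. Lengths are in m, angles in rad, forces in N, time in s.
With the tool pointing down it reaches from about 0.4 to 0.825 m from the base axis. Payload 7 kg.
Tool frame: the origin (TCP) lies at the very end of the fingers, on their centre line; the grasp point (between the pads) lies 19 mm behind it; z points along the fingers, x is the direction in which the jaws open and shut, and the axes are right-handed (so a half turn about z gives the same grasp; the last joint's range is limited). The gripper opens to 85 mm and grips with 20 to 120 N. Pads are 22 mm wide; open, the fingers measure 114 mm over their backs; the gripper's body (76 mm by 85 mm) begins 54 mm behind the grasp point. The pads swing forward as they close: fully open they stand 13 mm farther back than shut.
Start: joints at [-0.934, 0.359, 0.012, 0, -1.224, -0.288], TCP at [0.231, -0.634, 0.231] pointing down, gripper open.
Joint ranges: [-3.07, 3.07], [-1.43, 2.12], [-1.02, 1.25], [-3.03, 1.67], [-3.05, -0], [-3.03, 3.03]. Speed limits (rad/s): [2.39, 2.39, 3.01, 3.14, 3.14, 3.14].

INTERFACE

Orientations are given as a 3x3 rotation matrix whose columns are the frame's x, y, z axes.
In Python, from bench import get_obs, get_image, close_job gives the robot as it stands.
- The arm moves only by the tool play_rows, never from a script. Its argument "deltas" is a list of rows, each an object of numbers: "fingers": the gripper command: -1 is fully open, 1 is shut, values between are in proportion; "dx", "dy", "dz": the shift along the tool's x, y, z in mm; "wx", "wy", "wz": the turn, a rotation vector about the tool's x, y, z in degrees. A call has 1 to 20 rows; each row shifts and turns the commanded pose from where the row before left it, along the tool's axes as they then stand; what a row does not reach is not made up. A row lasts 1/12 s, in which the tool goes at most 41.7 mm and 7.16 degrees, less where a joint would pass 70% of its speed; a pose out of reach is approached as far as the arm can. A call is refused whole if a number of a shift passes 41.7 or a number of a turn 7.16, either way. A call with a gripper value outside its range is refused whole. The fingers move at their own pace and stop on an object; "force" is the grip in N (left out, the last holds). Time passes only in rows, so rows that do not move let the fingers close. It gives the time, the measured TCP pose, the force and the opening at its end, in the units of the state.
- get_obs(): the state, without advancing time (a new reading comes with each control period).
- get_image(name): name is "side" or "top"; returns a dict with "pixels" (420x560x3 uint8, red, green, blue), "mtx" (3x3 intrinsics, pixels), "R" (3x3) and "t" (3): a world point X has camera coordinates R X + t. Camera axes: x right, y down, z forward; pixel columns grow to the right and rows downward; lengths in m; the calibration is good to about 2 mm. A picture is of the moment at which its call begins. There is no depth.
- close_job(): hands the job in, once; it reports no verdict.
The state is a dict: "t": time; "joints": joint angles; "dq": joint speeds; "tau": joint torques, N m; "eef_pos": TCP position; "eef_rot": TCP orientation; "wrist_force": force on the tool from outside, world axes, zero at the start; "torque": the same for the moment, N m; "finger_gap": finger opening in m.
Only numpy, scipy, OpenCV 4.12 (cv2) and the standard library are available. Lean on these libraries where they do the work, as an engineer would, in place of code of your own. Each camera call takes 0.05 s, during which the arm holds its last target. There are 200 camera calls.

TASK

On the two-column sample press, the handwheel is locked while its crank handle lies folded across it. Swing the crank handle up until it snaps upright, then use it to turn the wheel clockwise (seen from above) until the wheel reaches its stop, and let go, leaving the crank standing upright.

Things in the scene. Friction and masses are not known exactly. Their poses are not given: they have to be found in the camera images.
- press: White sample press, fixed: base 200x240 mm, two columns, crosshead on top (top z=165 mm). On it a flat aluminium handwheel, 132 mm across, upright axis, flat top at z=182 mm, 5 mm nut at its centre. Origin: underside centre, on the wheel axis. At its +y end, 89-105 mm from the axis, two dark posts (tops z=215, 16 mm gap) hold the folded crank's tail and lock the wheel.
- crank_grip (a point): Point on the axis of the crank's black revolving grip (20 mm thick, 66 long, covers 23-89 mm from the hinge), 60 mm from the hinge. Hinge: level, across the radius, 75 mm from the wheel axis, 24 mm above the wheel top, turns with the wheel. Own +y points along the grip to the hinge. Folded: 15 mm from the wheel axis, 14 mm gap under the grip; upright: 60 mm above the hinge.
- crank (a joint): Crank angle, rad: 0 folded level over the wheel, free end past the wheel's centre; 1.57 upright at its stop. An over-centre spring (about 0.13 N m at either end; 3 N at the grip with its weight) holds it folded, or upright: let go beyond 1.2 rad it snaps upright and stays. Its tail clears the posts from about 1.1 rad.
- wheel (a joint): Handwheel turn, rad, positive clockwise from above: about 0 at the start (hinge on the press's +y side, by the posts; free play up to 0.05), 2.2 (126 degrees) at its end stop, where the ram meets the die. Takes about 0.12 N m (2 N at the crank) and stays where it is left.

How it is judged:
By the outcome, as a careful person would: the job done as asked, in the order asked, and still so for the second after the job is handed in, with the robot touching nothing.
It also fails if it takes over 45 s, if anything falls off the work surface, if the arm or the gripper's body presses on something with over 40 N, if the wrist force passes 120 N, or if a joint passes its speed limit or range.

## Working session

There is one attempt and no reset: what is moved stays moved. The work goes in short steps, Python scripts to look and compute and a tool call to move; the robot and the scene stay as the last step left them, time stands still between calls to the robot, and variables do not carry over. Pictures are saved under pics/ and viewed, about 8 in all and at most 12, crops included, and the job is handed in when it is done.

Besides the shell and the picture viewer there is one more tool, called after "Emit:" in YAML: its name, and indented under it one key for each argument. play_rows: Moves the arm, as the interface text tells. Its arguments: {"type":"object","properties":{"deltas":{"type":"array","items":{"type":"object","properties":{"fingers":{"type":"number"},"dx":{"type":"number"},"dy":{"type":"number"},"dz":{"type":"number"},"wx":{"type":"number"},"wy":{"type":"number"},"wz":{"type":"number"}}}},"force":{"type":"number"}},"required":["deltas"]}

```bash
mkdir -p pics
python3 - <<'E'
from bench import *
import cv2,numpy as np
o=get_obs(); print({k:np.round(v,3).tolist() for k,v in o.items()})
for n in("top","side"):
    i=get_image(n); cv2.imwrite(f"pics/{n}0.png",i["pixels"][:,:,::-1]); print(n,np.round(i["mtx"],1).tolist(),np.round(i["R"],3).tolist(),np.round(i["t"],3).tolist(), np.round(-i["R"].T@i["t"],3))
E
```

```text
{'t': 0.0, 'joints': [-0.934, 0.359, 0.011, -0.0, -1.224, -0.288], 'dq': [0.0, 0.001, 0.001, 0.002, 0.001, -0.001], 'tau': [0.0, -58.332, 29.341, 6.936, -0.006, 0.0], 'eef_pos': [0.231, -0.634, 0.23], 'eef_rot': [[-0.342, 0.94, -0.001], [0.94, 0.342, 0.001], [0.002, -0.0, -1.0]], 'wrist_force': [-0.234, -0.513, 0.143], 'torque': [-0.016, 0.018, 0.011], 'finger_gap': 0.085}
top [[397.0, 0.0, 282.9], [0.0, 397.0, 209.6], [0.0, 0.0, 1.0]] [[-0.01, -1.0, 0.005], [-0.975, 0.009, -0.222], [0.222, -0.007, -0.975]] [0.084, 0.603, 0.65] [0.444 0.083 0.767]
side [[425.7, 0.0, 283.0], [0.0, 425.7, 212.2], [0.0, 0.0, 1.0]] [[0.977, -0.214, 0.016], [-0.124, -0.626, -0.77], [0.175, 0.75, -0.638]] [-0.539, 0.244, 0.611] [ 0.45  -0.421  0.586]
```

View pics/top0.png

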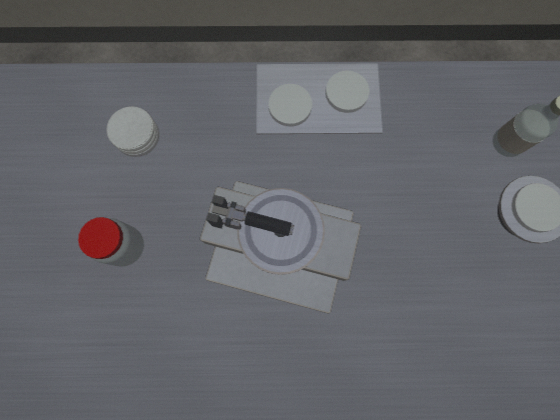

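View pics/side0.png

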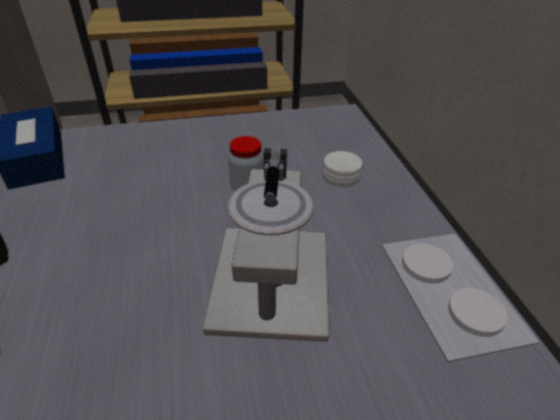

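The top view shows the wheel at about (281,231), the crank grip at about (268,223) pointing left (+y) and slightly up, and the posts at about (216,210). The side view agrees, with the grip at (272,182).

```bash
cat > h.py <<'E'
from bench import *
import cv2,numpy as np
def ray(i,p):
    d=i["R"].T@np.linalg.solve(i["mtx"],[p[0],p[1],1.]); return -i["R"].T@i["t"],d
def onz(i,p,z):
    c,d=ray(i,p); return c+d*(z-c[2])/d[2]
def proj(i,X):
    c=i["R"]@np.array(X)+i["t"]; return (i["mtx"]@c/c[2])[:2]
def snap(n,f,box=None,s=1):
    i=get_image(n);p=i["pixels"][:,:,::-1]
    if box: p=p[box[1]:box[3],box[0]:box[2]]
    cv2.imwrite(f,cv2.resize(p,None,fx=s,fy=s,interpolation=cv2.INTER_CUBIC)); return i
E
python3 - <<'E'
from h import *
i=get_image("top"); g=i["pixels"].max(2)
def comps(i,box,th=45):
    g=i["pixels"].max(2); m=np.zeros_like(g); x0,y0,x1,y1=box; m[y0:y1,x0:x1]=(g[y0:y1,x0:x1]<th)
    n,l,s,c=cv2.connectedComponentsWithStats(m)
    for k in range(1,n):
        if s[k,4]>20:
            r=cv2.minAreaRect(np.argwhere(l==k)[:,::-1].astype(np.float32)); print(k,s[k],np.round(c[k],1),[np.round(x,1) for x in r])
            yield r
for r in comps(i,(195,180,330,280)):
    b=cv2.boxPoints(r); print(np.round([onz(i,p,.206)[:2] for p in list(b)+[r[0]]],3).tolist())
s=get_image("side")
for r in comps(s,(225,140,320,215)): pass
p=i["pixels"][180:285,195:335]; q=s["pixels"][135:240,215:330]
a=cv2.resize(p[:,:,::-1],(560,420),interpolation=3); b=cv2.resize(q[:,:,::-1],None,fx=2,fy=2)
cv2.imwrite("pics/c1.png",cv2.convertScaleAbs(np.hstack([a,cv2.copyMakeBorder(b,0,210,0,0,0)]),alpha=1.4))
# wheel disc: bright rim
hsv=p.astype(int); print(p[50,::6].tolist())
E
```

```text
12 [246 219  15   9  36] [253.  223.2] [array([253.5, 222.3]), array([13.9,  6.7]), np.float64(13.0)]
[[0.551, 0.132], [0.561, 0.13], [0.556, 0.111], [0.546, 0.113], [0.554, 0.122]]
2 [264 150   7  13  65] [266.5 156. ] [array([267., 156.]), array([12.,  6.]), np.float64(90.0)]
3 [265 151  21  55 558] [273.9 179.6] [array([275., 178.]), array([54., 20.]), np.float64(90.0)]
[[101, 103, 109], [101, 102, 108], [126, 130, 134], [124, 130, 134], [129, 133, 138], [126, 131, 134], [127, 130, 136], [119, 117, 118], [130, 136, 143], [102, 106, 116], [134, 137, 148], [133, 136, 147], [76, 77, 83], [45, 47, 50], [42, 39, 46], [43, 45, 48], [105, 106, 115], [133, 137, 144], [133, 137, 147], [128, 131, 142], [102, 104, 115], [136, 138, 149], [122, 126, 132], [122, 126, 132]]
```

View pics/c1.png

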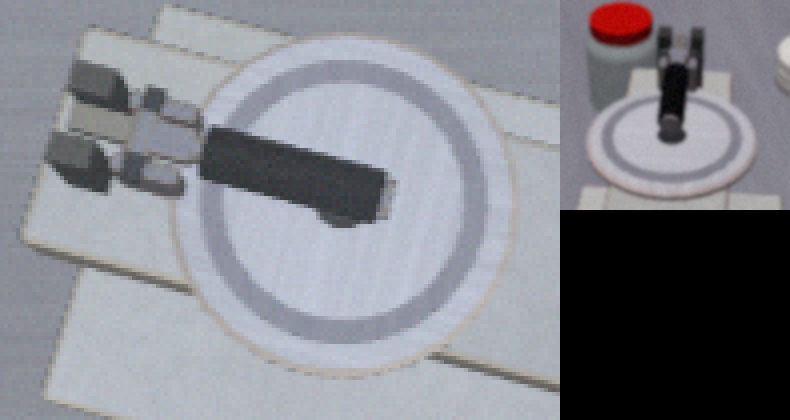

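Crop at 4x: wheel ring centred at (344,202), which is pixel (281,230.5). The grip axis runs from (205,151) to (385,197), which is pixels (246.2,217.7) to (291.2,229.2).

Run:
```python
from h import *
i=get_image("top")
c=onz(i,(280.8,230.4),.182); a=onz(i,(246.2,217.7),.206+.005); b=onz(i,(291.0,229.2),.206+.005)
print(c,a,b,np.linalg.norm(a-b))
u=(a-b)/np.linalg.norm(a-b); print("u",u,np.degrees(np.arctan2(u[1],u[0])))
print("hinge",a+.023*u, "from axis",(a+.023*u-c)[:2]@u[:2], "perp",(a-c)[0]*-u[1]+(a-c)[1]*u[0])
h=np.append(c[:2]+.075*u[:2],.206); s=get_image("side")
print([proj(s,h-u*k) for k in (.023,.089)], np.linalg.norm(c[:2]), proj(s,c))
```

```text
[0.54554745 0.08237396 0.182     ] [0.55938153 0.13169397 0.211     ] [0.54213198 0.06791797 0.211     ] 0.06606758211623709
u [0.26108955 0.96531458 0.        ] 74.86527780941647
hinge [0.56538659 0.15389621 0.211     ] from axis 0.07422126375524714 perp -0.0004773041754825187
[array([271.71031422, 170.05661205]), array([268.62568129, 195.21611689])] 0.5517313510760272 [269.38568939 202.14616636]
```

Emit:
play_rows:
  deltas:
    - {"dx": 26.6,"dy": 25.9,"dz": -3.5,"fingers": -1}
    - {"dx": 26.6,"dy": 25.9,"dz": -3.5,"fingers": -1}
    - {"dx": 26.6,"dy": 25.9,"dz": -3.5,"fingers": -1}
    - {"dx": 26.6,"dy": 25.9,"dz": -3.5,"fingers": -1}
    - {"dx": 26.6,"dy": 25.9,"dz": -3.5,"fingers": -1}
    - {"dx": 26.6,"dy": 25.9,"dz": -3.5,"fingers": -1}
    - {"dx": 26.6,"dy": 25.9,"dz": -3.5,"fingers": -1}
    - {"dx": 26.6,"dy": 25.9,"dz": -3.5,"fingers": -1}
    - {"dx": 26.6,"dy": 25.9,"dz": -3.5,"fingers": -1}
    - {"dx": 26.6,"dy": 25.9,"dz": -3.5,"fingers": -1}
    - {"dx": 26.6,"dy": 25.9,"dz": -3.5,"fingers": -1}
    - {"dx": 26.6,"dy": 25.9,"dz": -3.5,"fingers": -1}
    - {"dx": 26.6,"dy": 25.9,"dz": -3.5,"fingers": -1}
    - {"dx": 26.6,"dy": 25.9,"dz": -3.5,"fingers": -1}
    - {"dx": 26.6,"dy": 25.9,"dz": -3.5,"fingers": -1}
    - {"dx": 26.6,"dy": 25.9,"dz": -3.5,"fingers": -1}
    - {"dx": 26.6,"dy": 25.9,"dz": -3.5,"fingers": -1}
    - {"dx": 26.6,"dy": 25.9,"dz": -3.5,"fingers": -1}
    - {"dx": 26.6,"dy": 25.9,"dz": -3.5,"fingers": -1}
    - {"dx": 26.6,"dy": 25.9,"dz": -3.5,"fingers": -1}
  force: 30

```text
$.deltas[0]: bad value
```

Emit:
play_rows:
  deltas:
    - {"wz": -6.9}
    - {"wz": -6.9}
    - {"wz": -6.9}
    - {"wz": -6.9}
    - {"wz": -6.9}
    - {"wz": -6.9}
    - {"wz": -6.9}
    - {"wz": -6.8}
    - {"wx": -6.7}
    - {"wx": -6.7}
    - {"wx": -6.7}
    - {"wx": -6.7}
    - {"wx": -6.6}
    - {"wx": -6.6}
    - {}

```text
$.deltas[0]: bad value
```

Emit:
play_rows:
  deltas:
    - {"dx": 26.6,"dy": 25.9,"dz": -3.5,"wx": 0,"wy": 0,"wz": 0,"fingers": -1}
  force: 30

```text
t: 0.38
eef_pos: [0.2441, -0.603, 0.2326]
eef_rot: [[-0.339, 0.941, -0.002], [0.941, 0.339, 0.001], [0.002, -0.002, -1.0]]
wrist_force: [2.6, 1.5, 0.5]
finger_gap: 0.0856
```

Emit:
play_rows:
  deltas:
    - {"dx": 26.6,"dy": 25.9,"dz": -3.5,"wx": 0,"wy": 0,"wz": 0,"fingers": -1}
    - {"dx": 26.6,"dy": 25.9,"dz": -3.5,"wx": 0,"wy": 0,"wz": 0,"fingers": -1}
    - {"dx": 26.6,"dy": 25.9,"dz": -3.5,"wx": 0,"wy": 0,"wz": 0,"fingers": -1}
    - {"dx": 26.6,"dy": 25.9,"dz": -3.5,"wx": 0,"wy": 0,"wz": 0,"fingers": -1}
    - {"dx": 26.6,"dy": 25.9,"dz": -3.5,"wx": 0,"wy": 0,"wz": 0,"fingers": -1}
    - {"dx": 26.6,"dy": 25.9,"dz": -3.5,"wx": 0,"wy": 0,"wz": 0,"fingers": -1}
    - {"dx": 26.6,"dy": 25.9,"dz": -3.5,"wx": 0,"wy": 0,"wz": 0,"fingers": -1}
    - {"dx": 26.6,"dy": 25.9,"dz": -3.5,"wx": 0,"wy": 0,"wz": 0,"fingers": -1}
    - {"dx": 26.6,"dy": 25.9,"dz": -3.5,"wx": 0,"wy": 0,"wz": 0,"fingers": -1}
    - {"dx": 26.6,"dy": 25.9,"dz": -3.5,"wx": 0,"wy": 0,"wz": 0,"fingers": -1}
    - {"dx": 26.6,"dy": 25.9,"dz": -3.5,"wx": 0,"wy": 0,"wz": 0,"fingers": -1}
    - {"dx": 26.6,"dy": 25.9,"dz": -3.5,"wx": 0,"wy": 0,"wz": 0,"fingers": -1}
    - {"dx": 26.6,"dy": 25.9,"dz": -3.5,"wx": 0,"wy": 0,"wz": 0,"fingers": -1}
    - {"dx": 26.6,"dy": 25.9,"dz": -3.5,"wx": 0,"wy": 0,"wz": 0,"fingers": -1}
    - {"dx": 26.6,"dy": 25.9,"dz": -3.5,"wx": 0,"wy": 0,"wz": 0,"fingers": -1}
    - {"dx": 26.6,"dy": 25.9,"dz": -3.5,"wx": 0,"wy": 0,"wz": 0,"fingers": -1}
    - {"dx": 26.6,"dy": 25.9,"dz": -3.5,"wx": 0,"wy": 0,"wz": 0,"fingers": -1}
    - {"dx": 26.6,"dy": 25.9,"dz": -3.5,"wx": 0,"wy": 0,"wz": 0,"fingers": -1}
    - {"dx": 26.6,"dy": 25.9,"dz": -3.5,"wx": 0,"wy": 0,"wz": 0,"fingers": -1}

```text
t: 1.97
eef_pos: [0.536, 0.0446, 0.3018]
eef_rot: [[-0.342, 0.94, 0.001], [0.94, 0.342, 0.0], [0.0, 0.001, -1.0]]
wrist_force: [1.5, -0.0, -0.2]
finger_gap: 0.0852
```

Emit:
play_rows:
  deltas:
    - {"dx": 0,"dy": 0,"dz": 0,"wx": 0,"wy": 0,"wz": -6.9,"fingers": -1}
    - {"dx": 0,"dy": 0,"dz": 0,"wx": 0,"wy": 0,"wz": -6.9,"fingers": -1}
    - {"dx": 0,"dy": 0,"dz": 0,"wx": 0,"wy": 0,"wz": -6.9,"fingers": -1}
    - {"dx": 0,"dy": 0,"dz": 0,"wx": 0,"wy": 0,"wz": -6.9,"fingers": -1}
    - {"dx": 0,"dy": 0,"dz": 0,"wx": 0,"wy": 0,"wz": -6.9,"fingers": -1}
    - {"dx": 0,"dy": 0,"dz": 0,"wx": 0,"wy": 0,"wz": -6.9,"fingers": -1}
    - {"dx": 0,"dy": 0,"dz": 0,"wx": 0,"wy": 0,"wz": -6.9,"fingers": -1}
    - {"dx": 0,"dy": 0,"dz": 0,"wx": 0,"wy": 0,"wz": -6.8,"fingers": -1}
    - {"dx": 0,"dy": 0,"dz": 0,"wx": -6.7,"wy": 0,"wz": 0,"fingers": -1}
    - {"dx": 0,"dy": 0,"dz": 0,"wx": -6.7,"wy": 0,"wz": 0,"fingers": -1}
    - {"dx": 0,"dy": 0,"dz": 0,"wx": -6.7,"wy": 0,"wz": 0,"fingers": -1}
    - {"dx": 0,"dy": 0,"dz": 0,"wx": -6.7,"wy": 0,"wz": 0,"fingers": -1}
    - {"dx": 0,"dy": 0,"dz": 0,"wx": -6.6,"wy": 0,"wz": 0,"fingers": -1}
    - {"dx": 0,"dy": 0,"dz": 0,"wx": -6.6,"wy": 0,"wz": 0,"fingers": -1}
    - {"dx": 0,"dy": 0,"dz": 0,"wx": 0,"wy": 0,"wz": 0,"fingers": -1}
    - {"dx": 0,"dy": 0,"dz": 0,"wx": 0,"wy": 0,"wz": 0,"fingers": -1}

```text
t: 3.3
eef_pos: [0.5358, 0.0399, 0.3004]
eef_rot: [[-0.965, 0.203, 0.167], [0.263, 0.739, 0.62], [0.002, 0.642, -0.767]]
wrist_force: [-0.1, 1.2, 0.2]
finger_gap: 0.0854
```

```bash
cat > go.py <<'E'
from h import *
C=np.array([.5455,.0824,0]);u=np.array([.262,.965,0]);u/=np.linalg.norm(u);Z=np.array([0,0,1.])
def pose(phi,tilt,back=.014,r=.060,off=0):
    """crank angle deg, tool tilt deg (0=down, + leans body to +u); TCP beyond the grip point by back"""
    p=np.radians(phi);t=np.radians(tilt)
    H=C+.075*u+.206*Z; P=H+r*(-np.cos(p)*u+np.sin(p)*Z)
    zt=-np.sin(t)*u-np.cos(t)*Z
    return P+zt*(back+off), zt
def togo(T):
    o=get_obs(); print("tool delta mm",np.round(1e3*o["eef_rot"].T@(T-o["eef_pos"]),1),"joints",np.round(o["joints"],2),"t",o["t"], "F",np.round(o["wrist_force"],1))
    z=o["eef_rot"][:,2]; print("tilt",np.degrees(np.arctan2(-z@u,-z[2])),"y.u",o["eef_rot"][:,1]@u,"x.u deg",np.degrees(np.arcsin(o["eef_rot"][:,0]@u)),"x.z",o["eef_rot"][2,0],"pos",np.round(o["eef_pos"],4))
E
python3 - <<'E'
from go import *
togo(pose(0,-40)[0])
E
```

```text
tool delta mm [  1.6 -15.7 124. ] joints [-0.1   0.1  -0.09 -0.71 -1.32 -0.01] t 3.3 F [-0.1  1.2  0.2]
tilt -39.950835344145716 y.u 0.7665957491719082 x.u deg 0.03940034340083523 x.z 0.0020212063277734948 pos [0.5358 0.0399 0.3004]
```

Emit:
play_rows:
  deltas:
    - {"dx": 0.5,"dy": -5.2,"dz": 28,"wx": 0,"wy": 0,"wz": 0,"fingers": -1}
    - {"dx": 0.5,"dy": -5.2,"dz": 28,"wx": 0,"wy": 0,"wz": 0,"fingers": -1}
    - {"dx": 0.6,"dy": -5.3,"dz": 28,"wx": 0,"wy": 0,"wz": 0,"fingers": -1}
    - {"dx": 0,"dy": 0,"dz": 0,"wx": 0,"wy": 0,"wz": 0,"fingers": -0.2}
    - {"dx": 0,"dy": 0,"dz": 0,"wx": 0,"wy": 0,"wz": 0,"fingers": -0.2}

```text
t: 3.72
eef_pos: [0.5442, 0.085, 0.2262]
eef_rot: [[-0.967, 0.196, 0.161], [0.254, 0.742, 0.62], [0.002, 0.641, -0.767]]
wrist_force: [-0.0, 0.7, 1.1]
finger_gap: 0.0638
```

Run:
```python
from go import *
togo(pose(0,-40)[0])
a=get_image("top")["pixels"][150:290,190:350,::-1];b=get_image("side")["pixels"][90:230,200:340,::-1]
cv2.imwrite("pics/d1.png",cv2.convertScaleAbs(cv2.resize(np.hstack([a,b]),None,fx=2.6,fy=2.6,interpolation=2),alpha=1.4))
```

```text
tool delta mm [-2.2 -3.1 37.7] joints [-0.01  0.16 -0.19 -0.75 -1.15  0.05] t 3.7167 F [-0.   0.7  1.1]
tilt -39.86869155743486 y.u 0.767481621392481 x.u deg -0.48481593596105654 x.z 0.001912792869081931 pos [0.5442 0.085  0.2262]
```

View pics/d1.png

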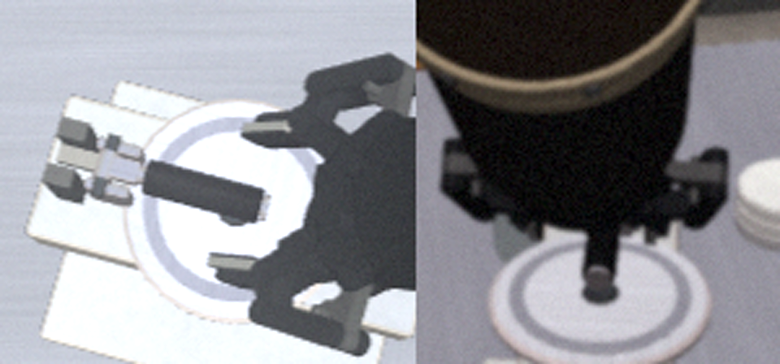

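The top crop shows the two fingertips at (270,128) and (235,262). They straddle the grip axis and are centred on it.

Emit:
play_rows:
  deltas:
    - {"dx": -0.7,"dy": -1,"dz": 12.5,"wx": 0,"wy": 0,"wz": 0,"fingers": -0.2}
    - {"dx": -0.7,"dy": -1,"dz": 12.5,"wx": 0,"wy": 0,"wz": 0,"fingers": -0.2}
    - {"dx": -0.7,"dy": -1,"dz": 12.5,"wx": 0,"wy": 0,"wz": 0,"fingers": -0.2}
    - {"dx": 0,"dy": 0,"dz": 0,"wx": 0,"wy": 0,"wz": 0,"fingers": -0.2}
    - {"dx": 0,"dy": 0,"dz": 0,"wx": 0,"wy": 0,"wz": 0,"fingers": -0.2}
    - {"dx": 0,"dy": 0,"dz": 0,"wx": 0,"wy": 0,"wz": 0,"fingers": -0.2}

```text
t: 4.32
eef_pos: [0.5526, 0.1041, 0.1961]
eef_rot: [[-0.966, 0.197, 0.165], [0.257, 0.741, 0.621], [0.0, 0.642, -0.766]]
wrist_force: [0.9, -0.1, 0.5]
finger_gap: 0.0512
```

Run:
```python
from go import *
togo(pose(0,-40)[0])
```

```text
tool delta mm [1.2 0.4 1.4] joints [ 0.02  0.19 -0.21 -0.77 -1.09  0.07] t 4.3167 F [ 0.9 -0.1  0.5]
tilt -39.97547690664983 y.u 0.7663059572073749 x.u deg -0.29088581698836447 x.z 0.0002998026080259181 pos [0.5526 0.1041 0.1961]
```

Emit:
play_rows:
  deltas:
    - {"dx": 1,"dy": 0,"dz": 1,"wx": 0,"wy": 0,"wz": 0,"fingers": 1}
    - {"dx": 0,"dy": 0,"dz": 0,"wx": 0,"wy": 0,"wz": 0,"fingers": 1}
    - {"dx": 0,"dy": 0,"dz": 0,"wx": 0,"wy": 0,"wz": 0,"fingers": 1}
    - {"dx": 0,"dy": 0,"dz": 0,"wx": 0,"wy": 0,"wz": 0,"fingers": 1}
    - {"dx": 0,"dy": 0,"dz": 0,"wx": 0,"wy": 0,"wz": 0,"fingers": 1}
    - {"dx": 0,"dy": 0,"dz": 0,"wx": 0,"wy": 0,"wz": 0,"fingers": 1}
  force: 30

```text
t: 4.82
eef_pos: [0.5527, 0.1044, 0.1959]
eef_rot: [[-0.966, 0.197, 0.168], [0.258, 0.741, 0.62], [-0.002, 0.643, -0.766]]
wrist_force: [4.1, -3.9, 0.2]
finger_gap: 0.0189
```

Run:
```python
from go import *
togo(pose(0,-40)[0])
# arc: constant tool-frame twist; row of a degrees
for a in (3,5,6): 
    A=pose(0,-40)[0];B=pose(a,-40+a)[0];t=np.radians(-40)
    y=np.cos(t)*u-np.sin(t)*Z; z=-np.sin(t)*u-np.cos(t)*Z
    print(a,1e3*np.array([(B-A)@y,(B-A)@z]))
```

```text
tool delta mm [1.2 0.3 1.1] joints [ 0.02  0.19 -0.22 -0.77 -1.08  0.07] t 4.8167 F [ 4.1 -3.9  0.2]
tilt -39.98115202778261 y.u 0.766246635521283 x.u deg -0.21758094680987689 x.z -0.002079602684416259 pos [0.5527 0.1044 0.1959]
3 [ 1.3487411  -2.37183154]
5 [ 2.31607932 -3.91242452]
6 [ 2.81976587 -4.6698249 ]
```

Emit:
play_rows:
  deltas:
    - {"dx": 0,"dy": 2.3,"dz": -3.9,"wx": 5,"wy": 0,"wz": 0,"fingers": 1}
    - {"dx": 0,"dy": 2.3,"dz": -3.9,"wx": 5,"wy": 0,"wz": 0,"fingers": 1}
    - {"dx": 0,"dy": 2.3,"dz": -3.9,"wx": 5,"wy": 0,"wz": 0,"fingers": 1}
    - {"dx": 0,"dy": 2.3,"dz": -3.9,"wx": 5,"wy": 0,"wz": 0,"fingers": 1}
    - {"dx": 0,"dy": 2.3,"dz": -3.9,"wx": 5,"wy": 0,"wz": 0,"fingers": 1}
    - {"dx": 0,"dy": 2.3,"dz": -3.9,"wx": 5,"wy": 0,"wz": 0,"fingers": 1}
    - {"dx": 0,"dy": 0,"dz": 0,"wx": 0,"wy": 0,"wz": 0,"fingers": 1}

```text
t: 5.4
eef_pos: [0.5525, 0.1063, 0.2232]
eef_rot: [[-0.967, 0.25, 0.044], [0.254, 0.954, 0.159], [-0.002, 0.165, -0.986]]
wrist_force: [4.3, -15.8, 5.3]
finger_gap: 0.0191
```

Run:
```python
from go import *
togo(pose(30,-10)[0])
```

```text
tool delta mm [0.5 0.4 1.1] joints [ 0.45  0.14 -0.25 -0.14 -1.07 -0.64] t 5.4 F [  4.3 -15.8   5.3]
tilt -9.49517140671363 y.u 0.9862635653584595 x.u deg -0.48246443846516934 x.z -0.0019141282555936079 pos [0.5525 0.1063 0.2232]
```

Emit:
play_rows:
  deltas:
    - {"dx": 0,"dy": 1.5,"dz": -3.9,"wx": 5,"wy": 0,"wz": 0,"fingers": 1}
    - {"dx": 0,"dy": 2.3,"dz": -3.9,"wx": 5,"wy": 0,"wz": 0,"fingers": 1}
    - {"dx": 0,"dy": 2.3,"dz": -3.9,"wx": 5,"wy": 0,"wz": 0,"fingers": 1}
    - {"dx": 0,"dy": 2.3,"dz": -3.9,"wx": 5,"wy": 0,"wz": 0,"fingers": 1}
    - {"dx": 0,"dy": 2.3,"dz": -3.9,"wx": 5,"wy": 0,"wz": 0,"fingers": 1}
    - {"dx": 0,"dy": 0,"dz": 0,"wx": 0,"wy": 0,"wz": 0,"fingers": 1}

```text
t: 5.9
eef_pos: [0.5554, 0.1169, 0.2423]
eef_rot: [[-0.967, 0.245, -0.068], [0.254, 0.932, -0.26], [-0.0, -0.268, -0.963]]
wrist_force: [2.2, -5.8, 13.0]
finger_gap: 0.019
```

Run:
```python
from go import *
togo(pose(55,15)[0])
```

```text
tool delta mm [0.5 1.2 0.3] joints [ 0.66  0.27 -0.19  0.17 -1.33 -0.98] t 5.9 F [ 2.2 -5.8 13. ]
tilt 15.565816054929732 y.u 0.9632895841018183 x.u deg -0.46005442584904566 x.z -0.00021506925812086905 pos [0.5554 0.1169 0.2423]
```

Emit:
play_rows:
  deltas:
    - {"dx": 0,"dy": 2.3,"dz": -3.5,"wx": 5,"wy": 0,"wz": 0,"fingers": 1}
    - {"dx": 0,"dy": 2.3,"dz": -3.9,"wx": 5,"wy": 0,"wz": 0,"fingers": 1}
    - {"dx": 0,"dy": 2.3,"dz": -3.9,"wx": 5,"wy": 0,"wz": 0,"fingers": 1}
    - {"dx": 0,"dy": 2.3,"dz": -3.9,"wx": 5,"wy": 0,"wz": 0,"fingers": 1}
    - {"dx": 0,"dy": 2.3,"dz": -3.9,"wx": 5,"wy": 0,"wz": 0,"fingers": 1}
    - {"dx": 0,"dy": 2.3,"dz": -3.9,"wx": 5,"wy": 0,"wz": 0,"fingers": 1}
    - {"dx": 0,"dy": 0,"dz": 0,"wx": 0,"wy": 0,"wz": 0,"fingers": 1}

```text
t: 6.48
eef_pos: [0.5609, 0.1396, 0.2559]
eef_rot: [[-0.967, 0.177, -0.183], [0.254, 0.675, -0.692], [0.001, -0.716, -0.698]]
wrist_force: [-0.6, 3.3, 15.6]
finger_gap: 0.019
```

Run:
```python
from go import *
togo(pose(85,45)[0])
snap("side","pics/e1.png",(190,40,390,230),3)
```

```text
tool delta mm [-0.1  0.5 -0.4] joints [ 0.81  0.52 -0.07  0.36 -1.7  -1.15] t 6.4833 F [-0.6  3.3 15.6]
tilt 45.73953102793144 y.u 0.697885390654043 x.u deg -0.45222530113771114 x.z 0.001130868099243686 pos [0.5609 0.1396 0.2559]
```

View pics/e1.png

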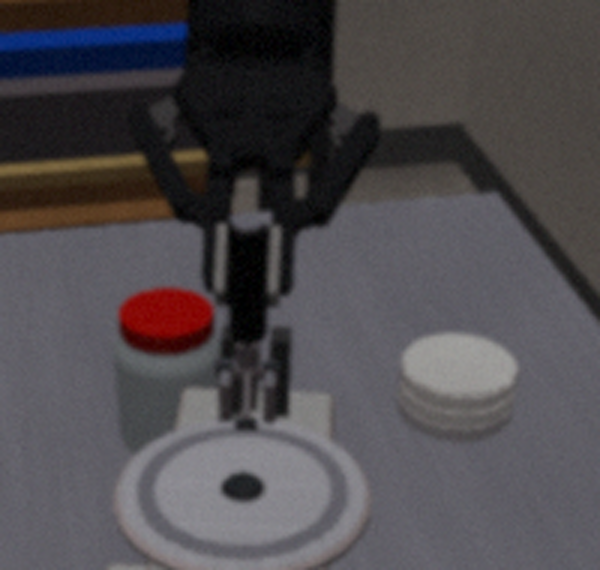

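Side view: the crank stands nearly upright in the jaws, with its top at (252,215) in the crop. I'll open the jaws so it snaps, and turn the tool to vertical about the grip.

Emit:
play_rows:
  deltas:
    - {"dx": 0,"dy": 0,"dz": 0,"wx": 0,"wy": 0,"wz": 0,"fingers": -0.2}
    - {"dx": 0,"dy": 0,"dz": 0,"wx": 0,"wy": 0,"wz": 0,"fingers": -0.2}
    - {"dx": 0,"dy": 0,"dz": 0,"wx": 0,"wy": 0,"wz": 0,"fingers": -0.2}
    - {"dx": 0,"dy": 0,"dz": 0,"wx": 0,"wy": 0,"wz": 0,"fingers": -0.2}
    - {"dx": 0,"dy": 1.6,"dz": 0,"wx": -6.5,"wy": 0,"wz": 0,"fingers": -0.2}
    - {"dx": 0,"dy": 1.6,"dz": 0,"wx": -6.5,"wy": 0,"wz": 0,"fingers": -0.2}
    - {"dx": 0,"dy": 1.6,"dz": 0,"wx": -6.5,"wy": 0,"wz": 0,"fingers": -0.2}
    - {"dx": 0,"dy": 1.6,"dz": 0,"wx": -6.5,"wy": 0,"wz": 0,"fingers": -0.2}
    - {"dx": 0,"dy": 1.6,"dz": 0,"wx": -6.5,"wy": 0,"wz": 0,"fingers": -0.2}
    - {"dx": 0,"dy": 1.6,"dz": 0,"wx": -6.5,"wy": 0,"wz": 0,"fingers": -0.2}
    - {"dx": 0,"dy": 1.6,"dz": 0,"wx": -6.5,"wy": 0,"wz": 0,"fingers": -0.2}
    - {"dx": 0,"dy": 0,"dz": 0,"wx": 0,"wy": 0,"wz": 0,"fingers": -0.2}
    - {"dx": 0,"dy": 0,"dz": 0,"wx": 0,"wy": 0,"wz": 0,"fingers": -0.2}

```text
t: 7.62
eef_pos: [0.563, 0.1464, 0.2522]
eef_rot: [[-0.966, 0.26, 0.004], [0.26, 0.966, 0.01], [-0.001, 0.011, -1.0]]
wrist_force: [-0.8, -0.5, 0.1]
finger_gap: 0.0507
```

Run:
```python
from go import *
togo(pose(90,0,r=.070)[0])
snap("side","pics/f1.png",(190,40,390,230),3)
```

```text
tool delta mm [ 0.1  8.7 -9.7] joints [ 0.59  0.19 -0.17 -0.01 -1.2  -0.85] t 7.6167 F [-0.8 -0.5  0.1]
tilt -0.6037471283373474 y.u 0.9999425180375031 x.u deg -0.11356520460024018 x.z -0.0013934968480254866 pos [0.563  0.1464 0.2522]
```

View pics/f1.png

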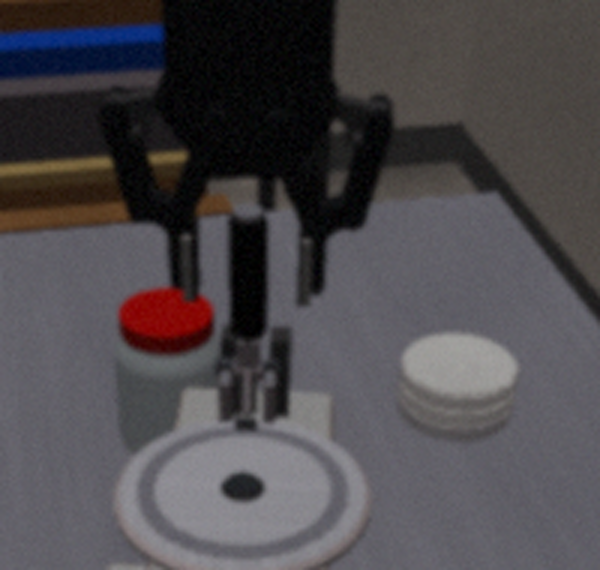

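The crank stands upright on its own between the open jaws, from (250,210) to (248,335). Next I regrip it higher and compute the arc rows.

Emit:
play_rows:
  deltas:
    - {"dx": 0,"dy": 4.4,"dz": -4.8,"wx": 0.6,"wy": 0,"wz": 0,"fingers": -0.2}
    - {"dx": 0,"dy": 4.4,"dz": -4.8,"wx": 0,"wy": 0,"wz": 0,"fingers": -0.2}
    - {"dx": 0,"dy": 0,"dz": 0,"wx": 0,"wy": 0,"wz": 0,"fingers": 1}
    - {"dx": 0,"dy": 0,"dz": 0,"wx": 0,"wy": 0,"wz": 0,"fingers": 1}
    - {"dx": 0,"dy": 0,"dz": 0,"wx": 0,"wy": 0,"wz": 0,"fingers": 1}
    - {"dx": 0,"dy": 0,"dz": 0,"wx": 0,"wy": 0,"wz": 0,"fingers": 1}
    - {"dx": 0,"dy": 0,"dz": 0,"wx": 0,"wy": 0,"wz": 0,"fingers": 1}
  force: 30

```text
t: 8.25
eef_pos: [0.5655, 0.1572, 0.2598]
eef_rot: [[-0.966, 0.257, -0.001], [0.257, 0.966, -0.001], [0.0, -0.001, -1.0]]
wrist_force: [0.9, 2.4, -2.3]
finger_gap: 0.0191
```

Run:
```python
from go import *
togo(pose(90,0,r=.070)[0])
a=np.radians(np.arange(0,133,6)); print(np.round(np.c_[np.degrees(a[1:]),-75*np.diff(np.sin(a)),75*np.diff(np.cos(a))],1).tolist())
```

```text
tool delta mm [-0.3 -2.4 -2.2] joints [ 0.6   0.2  -0.14  0.   -1.23 -0.86] t 8.25 F [ 0.9  2.4 -2.3]
tilt 0.07771851397310936 y.u 0.9999863587275617 x.u deg -0.28900388595874243 x.z 0.00036485004073977733 pos [0.5655 0.1572 0.2598]
[[6.0, -7.8, -0.4], [12.0, -7.8, -1.2], [18.0, -7.6, -2.0], [24.0, -7.3, -2.8], [30.0, -7.0, -3.6], [36.0, -6.6, -4.3], [42.0, -6.1, -4.9], [48.0, -5.6, -5.6], [54.0, -4.9, -6.1], [60.0, -4.3, -6.6], [66.0, -3.6, -7.0], [72.0, -2.8, -7.3], [78.0, -2.0, -7.6], [84.0, -1.2, -7.8], [90.0, -0.4, -7.8], [96.0, 0.4, -7.8], [102.0, 1.2, -7.8], [108.0, 2.0, -7.6], [114.0, 2.8, -7.3], [120.0, 3.6, -7.0], [126.0, 4.3, -6.6], [132.0, 4.9, -6.1]]
```

Emit:
play_rows:
  deltas:
    - {"dx": 0,"dy": -2.2,"dz": 0,"wx": 0,"wy": 0,"wz": 0,"fingers": 1}
    - {"dx": -7.8,"dy": -0.4,"dz": 0,"wx": 0,"wy": 0,"wz": 0,"fingers": 1}
    - {"dx": -7.8,"dy": -1.2,"dz": 0,"wx": 0,"wy": 0,"wz": 0,"fingers": 1}
    - {"dx": -7.6,"dy": -2.0,"dz": 0,"wx": 0,"wy": 0,"wz": 0,"fingers": 1}
    - {"dx": -7.3,"dy": -2.8,"dz": 0,"wx": 0,"wy": 0,"wz": 0,"fingers": 1}
    - {"dx": -7.0,"dy": -3.6,"dz": 0,"wx": 0,"wy": 0,"wz": 0,"fingers": 1}
    - {"dx": 0,"dy": 0,"dz": 0,"wx": 0,"wy": 0,"wz": 0,"fingers": 1}

```text
t: 8.83
eef_pos: [0.6003, 0.1355, 0.2599]
eef_rot: [[-0.966, 0.258, 0.001], [0.258, 0.966, -0.0], [-0.002, 0.0, -1.0]]
wrist_force: [5.0, 3.7, -4.4]
finger_gap: 0.0192
```

```bash
cat >> go.py <<'E'
def arc(a):
    v=np.array([u[1],-u[0],0]); a=np.radians(a); togo(C+.075*(np.cos(a)*u+np.sin(a)*v)+.262*Z)
    d=get_obs()["eef_pos"]-C; print("r",np.hypot(d@u,d@v),"ang",np.degrees(np.arctan2(d@v,d@u)))
E
python3 -c "
from go import *
arc(30)"
```

```text
tool delta mm [ 1.5 -0.6 -2.1] joints [ 0.54  0.24 -0.08  0.   -1.24 -0.8 ] t 8.8333 F [ 5.   3.7 -4.4]
tilt -0.007071283118505386 y.u 0.9999899364135282 x.u deg -0.2569508092395767 x.z -0.001508195841497785 pos [0.6003 0.1355 0.2599]
r 0.07627974699014174 ang 30.711870740576714
```

Tracking well with low forces, so I continue to about 102°.

Emit:
play_rows:
  deltas:
    - {"dx": -6.0,"dy": -4.8,"dz": 0,"wx": 0,"wy": 0,"wz": 0,"fingers": 1}
    - {"dx": -5.6,"dy": -4.9,"dz": 0,"wx": 0,"wy": 0,"wz": 0,"fingers": 1}
    - {"dx": -5.6,"dy": -5.6,"dz": 0,"wx": 0,"wy": 0,"wz": 0,"fingers": 1}
    - {"dx": -4.9,"dy": -6.1,"dz": 0,"wx": 0,"wy": 0,"wz": 0,"fingers": 1}
    - {"dx": -4.3,"dy": -6.6,"dz": 0,"wx": 0,"wy": 0,"wz": 0,"fingers": 1}
    - {"dx": -3.6,"dy": -7.0,"dz": 0,"wx": 0,"wy": 0,"wz": 0,"fingers": 1}
    - {"dx": -2.8,"dy": -7.3,"dz": 0,"wx": 0,"wy": 0,"wz": 0,"fingers": 1}
    - {"dx": -2.0,"dy": -7.6,"dz": 0,"wx": 0,"wy": 0,"wz": 0,"fingers": 1}
    - {"dx": -1.2,"dy": -7.8,"dz": 0,"wx": 0,"wy": 0,"wz": 0,"fingers": 1}
    - {"dx": -0.4,"dy": -7.8,"dz": 0,"wx": 0,"wy": 0,"wz": 0,"fingers": 1}
    - {"dx": 0.4,"dy": -7.8,"dz": 0,"wx": 0,"wy": 0,"wz": 0,"fingers": 1}
    - {"dx": 1.2,"dy": -7.8,"dz": 0,"wx": 0,"wy": 0,"wz": 0,"fingers": 1}
    - {"dx": 0,"dy": 0,"dz": 0,"wx": 0,"wy": 0,"wz": 0,"fingers": 1}

```text
t: 9.92
eef_pos: [0.6118, 0.046, 0.26]
eef_rot: [[-0.966, 0.258, 0.001], [0.258, 0.966, -0.003], [-0.001, -0.003, -1.0]]
wrist_force: [5.6, -4.4, -5.9]
finger_gap: 0.0189
```

```bash
python3 -c "
from go import *
arc(102)"
```

```text
tool delta mm [ 0.2  2.1 -2. ] joints [ 0.39  0.24 -0.09  0.   -1.24 -0.66] t 9.9167 F [ 5.6 -4.4 -5.9]
tilt 0.14899692056347272 y.u 0.9999896164061604 x.u deg -0.2144167055632889 x.z -0.0013269405789356925 pos [0.6118 0.046  0.26  ]
r 0.07565722884454047 ang 103.55585151280839
```

Emit:
play_rows:
  deltas:
    - {"dx": 1.8,"dy": -6.5,"dz": 0,"wx": 0,"wy": 0,"wz": 0,"fingers": 1}
    - {"dx": 2.8,"dy": -7.3,"dz": 0,"wx": 0,"wy": 0,"wz": 0,"fingers": 1}
    - {"dx": 3.6,"dy": -7.0,"dz": 0,"wx": 0,"wy": 0,"wz": 0,"fingers": 1}
    - {"dx": 2.1,"dy": -3.3,"dz": 0,"wx": 0,"wy": 0,"wz": 0,"fingers": 1}
    - {"dx": 0,"dy": 0,"dz": 0,"wx": 0,"wy": 0,"wz": 0,"fingers": 1}
    - {"dx": 0,"dy": 0,"dz": 0,"wx": 0,"wy": 0,"wz": 0,"fingers": 1}

```text
t: 10.42
eef_pos: [0.5946, 0.0256, 0.26]
eef_rot: [[-0.966, 0.258, -0.002], [0.258, 0.966, -0.004], [0.001, -0.004, -1.0]]
wrist_force: [1.9, -4.5, -5.5]
finger_gap: 0.0189
```

```bash
python3 -c "
from go import *
arc(126)"
```

```text
tool delta mm [ 1.6 -2.2 -2. ] joints [ 0.37  0.21 -0.13  0.   -1.23 -0.64] t 10.4167 F [ 1.9 -4.5 -5.5]
tilt 0.23130367989579986 y.u 0.9999840437332781 x.u deg -0.22640899130265954 x.z 0.0008200594016902315 pos [0.5946 0.0256 0.26  ]
r 0.07507786680238057 ang 123.9453768212028
```

Emit:
play_rows:
  deltas:
    - {"dx": 0.8,"dy": -1.2,"dz": 0,"wx": 0,"wy": 0,"wz": 0,"fingers": 1}
    - {"dx": 0.8,"dy": -1.2,"dz": 0,"wx": 0,"wy": 0,"wz": 0,"fingers": 1}
    - {"dx": 0.8,"dy": -1.2,"dz": 0,"wx": 0,"wy": 0,"wz": 0,"fingers": 1}
    - {"dx": 0,"dy": 0,"dz": 0,"wx": 0,"wy": 0,"wz": 0,"fingers": 1}
    - {"dx": 0,"dy": 0,"dz": 0,"wx": 0,"wy": 0,"wz": 0,"fingers": 1}

```text
t: 10.83
eef_pos: [0.5937, 0.0248, 0.26]
eef_rot: [[-0.966, 0.257, 0.003], [0.257, 0.966, -0.001], [-0.003, -0.0, -1.0]]
wrist_force: [9.4, 2.1, -8.8]
finger_gap: 0.0191
```

```bash
python3 -c "
from go import *
arc(126)"
```

```text
tool delta mm [ 1.  -1.1 -2. ] joints [ 0.37  0.21 -0.13  0.   -1.23 -0.63] t 10.8333 F [ 9.4  2.1 -8.8]
tilt 0.0017399329308906712 y.u 0.9999888304473924 x.u deg -0.27079893941530736 x.z -0.002875244364655776 pos [0.5937 0.0248 0.26  ]
r 0.07515032060092357 ang 124.86997801329203
```

Emit:
play_rows:
  deltas:
    - {"dx": 0.8,"dy": -1.2,"dz": 0,"wx": 0,"wy": 0,"wz": 0,"fingers": 1}
    - {"dx": 0.8,"dy": -1.2,"dz": 0,"wx": 0,"wy": 0,"wz": 0,"fingers": 1}
    - {"dx": 0.8,"dy": -1.2,"dz": 0,"wx": 0,"wy": 0,"wz": 0,"fingers": 1}
    - {"dx": 0,"dy": 0,"dz": 0,"wx": 0,"wy": 0,"wz": 0,"fingers": 1}
    - {"dx": 0,"dy": 0,"dz": 0,"wx": 0,"wy": 0,"wz": 0,"fingers": 1}

```text
t: 11.25
eef_pos: [0.5928, 0.024, 0.2602]
eef_rot: [[-0.966, 0.257, 0.007], [0.257, 0.966, 0.002], [-0.007, 0.004, -1.0]]
wrist_force: [18.3, 7.2, -12.6]
finger_gap: 0.019
```

```bash
python3 -c "
from go import *
arc(126)"
```

```text
tool delta mm [ 0.3 -0.1 -1.8] joints [ 0.37  0.2  -0.14  0.   -1.22 -0.63] t 11.25 F [ 18.3   7.2 -12.6]
tilt -0.24017241347499646 y.u 0.9999761390313582 x.u deg -0.3146126014405941 x.z -0.006652044422946575 pos [0.5928 0.024  0.2602]
r 0.07517827919398211 ang 125.80649503664546
```

Force at the stop rises steadily (about 19 N tangential) at 125.8°, so the wheel is at its stop. I release and lift straight up.

Emit:
play_rows:
  deltas:
    - {"dx": 0,"dy": 0,"dz": 0,"wx": 0,"wy": 0,"wz": 0,"fingers": -0.3}
    - {"dx": 0,"dy": 0,"dz": 0,"wx": 0,"wy": 0,"wz": 0,"fingers": -0.3}
    - {"dx": 0,"dy": 0,"dz": 0,"wx": 0,"wy": 0,"wz": 0,"fingers": -0.3}
    - {"dx": 0,"dy": 0,"dz": 0,"wx": 0,"wy": 0,"wz": 0,"fingers": -0.3}
    - {"dx": 0,"dy": 0,"dz": 0,"wx": 0,"wy": 0,"wz": 0,"fingers": -0.3}
    - {"dx": 0,"dy": 0,"dz": -15,"wx": 0,"wy": 0,"wz": 0,"fingers": -0.3}
    - {"dx": 0,"dy": 0,"dz": -25,"wx": 0,"wy": 0,"wz": 0,"fingers": -0.3}
    - {"dx": 0,"dy": 0,"dz": -25,"wx": 0,"wy": 0,"wz": 0,"fingers": -0.3}
    - {"dx": 0,"dy": 0,"dz": -25,"wx": 0,"wy": 0,"wz": 0,"fingers": -0.3}
    - {"dx": 0,"dy": -30,"dz": -15,"wx": 0,"wy": 0,"wz": 0,"fingers": -0.3}
    - {"dx": 0,"dy": -40,"dz": 0,"wx": 0,"wy": 0,"wz": 0,"fingers": -0.3}
    - {"dx": 0,"dy": -40,"dz": 0,"wx": 0,"wy": 0,"wz": 0,"fingers": -0.3}
    - {"dx": 0,"dy": -40,"dz": 0,"wx": 0,"wy": 0,"wz": 0,"fingers": -0.3}
    - {"dx": 0,"dy": -40,"dz": 0,"wx": 0,"wy": 0,"wz": 0,"fingers": -0.3}
    - {"dx": 0,"dy": 0,"dz": 0,"wx": 0,"wy": 0,"wz": 0,"fingers": -0.3}

```text
t: 12.5
eef_pos: [0.5376, -0.1671, 0.3665]
eef_rot: [[-0.965, 0.261, -0.001], [0.261, 0.965, -0.003], [-0.0, -0.003, -1.0]]
wrist_force: [0.9, 0.2, -0.4]
finger_gap: 0.0558
```

Run:
```python
from go import *
v=np.array([u[1],-u[0],0])
s=get_image("top")
for r in(126,120): 
    a=np.radians(r);H=C+.075*(np.cos(a)*u+np.sin(a)*v);print(r,proj(s,H+.206*Z),proj(s,H+.295*Z))
a=s["pixels"][150:290,190:350,::-1];b=get_image("side")["pixels"][90:230,200:340,::-1]
cv2.imwrite("pics/g1.png",cv2.convertScaleAbs(cv2.resize(np.hstack([a,b]),None,fx=2.6,fy=2.6,interpolation=2),alpha=1.4))
o=get_obs();print(o["t"],o["eef_pos"],o["wrist_force"])
```

```text
126 [320.47958284 195.53866778] [327.46411209 177.20223857]
120 [316.78537202 191.70493012] [323.10409953 172.74259546]
12.6 [ 0.5390209  -0.16356666  0.36608132] [ 0.48248297  0.45745967 -0.36157008]
```

View pics/g1.png

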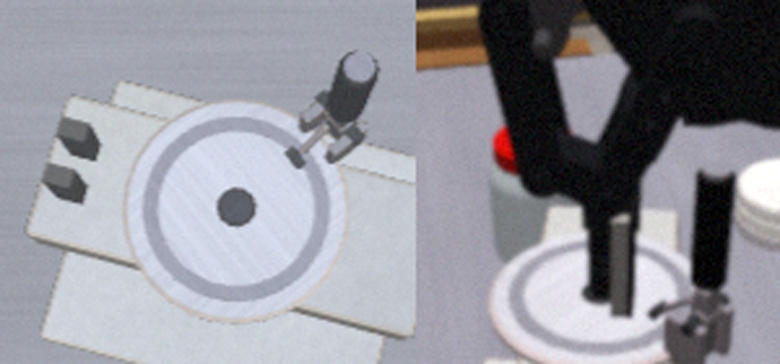

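The crank top is at pixel (328.5,175.8). The prediction for upright at 126° is (327.5,177.2), so it matches, and the gripper is clear. Handing in.

```bash
python3 -c "
from bench import *
print(close_job())"
```

```text
the job is handed in; nothing more can be done
None
```

The job is done and handed in at about 12.6 s. I gripped the folded crank, swung it up about 85° and let go so that it snapped upright. I then regripped it from above and turned the wheel clockwise until it met its stop, released the crank and moved the gripper clear.

- **Wheel at its stop:** the tool's path put the wheel at 125.8° when I stopped. The resisting force had risen to about 19 N, against about 2 N for normal turning. After release, the top of the grip was at pixel (328.5, 175.8). The prediction for 126° with the crank upright is (327.5, 177.2), and for 120° it is (323, 173).
- **Crank upright and untouched:** the last pictures show the crank standing on its own. The wrist force was about 0.8 N, so nothing was being touched.
- **Forces:** the highest wrist force I saw was about 23 N, pressing against the stop. I only read the force at the end of each move.
- **Failures:** no check failed. Two early move calls were refused for missing fields, and nothing moved.

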